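# Draw the template that matches the sample out of its bay with a hook picker

## Task

Look which brass sample lies on the blue mat beside the rack, and use the telescopic hook picker to draw the yellow template of the same outline out of its bay until all of it lies flat on the table just in front of the rack. Move templates with the picker only, never with the fingers, leave the other two where they are, do not push hard against the rack, and do not disturb the pot and the bottle. Then lay the picker down on the table in front of the rack, clear of the rack and of the templates, and let go.

Things in the scene. Friction and masses are not known exactly. Their poses are not given: they have to be found in the camera images.
- rack: Wooden rack, clear acrylic roof, fixed; the table is its floor. Outside 127 x 216 x 74 mm. Origin on the table at the middle of the open mouth; +x points into the bays, +z up. Three bays with centre lines at y = -70, 0, +70 mm, each 64 mm wide and 70 mm high inside; mouths at x = 0, inner face of the back wall at x = 115 mm. Beside it at y = +175, x = 30 mm lies the blue mat.
- sample_mat: Round blue mat, 100 mm across, 3 mm thick, fixed on the table beside the rack. The one sample whose centre lies on it shows the outline that is wanted. Origin at its centre.
- picker: Hook picker, 0.17 kg, standing on its underside. Brown wooden handle 80 x 22 x 32 mm (x, y, z); origin at the centre of the handle's underside, +z up, +x along a 9 mm steel rod that leaves the +x end, its axis 24 mm above the underside. At the rod's end a steel blade 29 mm high hangs down to the level of the underside (see rod_socket). The handle top is its highest part.
- rod_socket (a point): Where the rod leaves the handle (picker x = 52, z = 24 mm). The rod is telescopic, stiff (60 N to shift): the blade's front stands 97 to 147 mm ahead of here (149 to 199 mm ahead of the picker's origin), not reported: feel it (e.g. on a bay's back wall) or see it. From above the blade is a V 31 mm wide, closed front foremost, wings 12 mm back and outwards: drawn in -x it cups a knob.
- snap_pot: Flat white pot, 69 mm across, 31 mm high, loose beside the rack: bystander. Origin at the centre of its underside.
- dye_bottle: Small brown bottle, 38 mm across, 95 mm high, loose and upright beside the rack: bystander. Origin at the centre of its underside.
- template_round: Loose yellow template in one bay, 66 (x) x 56 x 8 mm, about 0.12 kg, its shaped end a half circle of radius 28 mm. Origin at the middle of its underside; shaped end at -x towards the mouth, straight end 5 to 9 mm from the back wall. On top at x = +19, y = 0 mm a black round-topped knob 16 mm across, 20 mm high (top 28 mm above the table).
- sample_round: Brass sample fixed on the table, no knob, 66 x 56 mm, 9 mm high, its shaped end a half circle of radius 28 mm (its -x end). Origin at its centre on the table. Only the sample on the blue mat counts; the other two are kept apart at the front right of the table.
- template_pointed: Loose yellow template in one bay, 66 (x) x 56 x 8 mm, about 0.12 kg, its shaped end a 90 degree point. Origin at the middle of its underside; shaped end at -x towards the mouth, straight end 5 to 9 mm from the back wall. On top at x = +19, y = 0 mm a black round-topped knob 16 mm across, 20 mm high (top 28 mm above the table).
- sample_pointed: Brass sample fixed on the table, no knob, 66 x 56 mm, 9 mm high, its shaped end a 90 degree point (its -x end). Origin at its centre on the table. Only the sample on the blue mat counts; the other two are kept apart at the front right of the table.
- template_notched: Loose yellow template in one bay, 66 (x) x 56 x 8 mm, about 0.12 kg, its shaped end a fishtail: two prongs 17 mm wide, between them a square notch 22 mm wide, 26 mm deep. Origin at the middle of its underside; shaped end at -x towards the mouth, straight end 5 to 9 mm from the back wall. On top at x = +19, y = 0 mm a black round-topped knob 16 mm across, 20 mm high (top 28 mm above the table).
- sample_notched: Brass sample fixed on the table, no knob, 66 x 56 mm, 9 mm high, its shaped end a fishtail: two prongs 17 mm wide, between them a square notch 22 mm wide, 26 mm deep (its -x end). Origin at its centre on the table. Only the sample on the blue mat counts; the other two are kept apart at the front right of the table.

How it is judged:
On the way, in this order (a step that is already met when the one before it is completed fails the run):
1. the picker is lifted off the table (height (world z) of picker above 0.015 m), for 0.2 s.
2. the blade bears on the matching template and has drawn it at least 30 mm (((horizontal distance between sample_round and sample_mat below 0.03 m and distance of template_round from where it was at the start of the episode above 0.03 m and contact force between picker and template_round above 0.05 N) or (horizontal distance between sample_pointed and sample_mat below 0.03 m and distance of template_pointed from where it was at the start of the episode above 0.03 m and contact force between picker and template_pointed above 0.05 N) or (horizontal distance between sample_notched and sample_mat below 0.03 m and distance of template_notched from where it was at the start of the episode above 0.03 m and contact force between picker and template_notched above 0.05 N))), for 0.05 s.
At the end, for the whole second after the job is handed in: The matching template lies flat (0.08 rad) at rest on the table, its centre 34 to 160 mm in front of the rack's mouth; the other two are within 15 mm of their starts. The picker rests on the table (origin below 20 mm), handle in front of the mouth, touching neither that template nor the rack (((horizontal distance between sample_round and sample_mat below 0.03 m and x of template_round in the frame of rack between -0.16 and -0.034 m and angle between template_round's own z axis and vertical below 0.08 rad and height (world z) of template_round below 0.006 m and linear speed of template_round below 0.02 m/s and distance of each of template_pointed, template_notched from where it was at the start of the episode below 0.015 m and contact force between picker and template_round below 0.05 N) or (horizontal distance between sample_pointed and sample_mat below 0.03 m and x of template_pointed in the frame of rack between -0.16 and -0.034 m and angle between template_pointed's own z axis and vertical below 0.08 rad and height (world z) of template_pointed below 0.006 m and linear speed of template_pointed below 0.02 m/s and distance of each of template_round, template_notched from where it was at the start of the episode below 0.015 m and contact force between picker and template_pointed below 0.05 N) or (horizontal distance between sample_notched and sample_mat below 0.03 m and x of template_notched in the frame of rack between -0.16 and -0.034 m and angle between template_notched's own z axis and vertical below 0.08 rad and height (world z) of template_notched below 0.006 m and linear speed of template_notched below 0.02 m/s and distance of each of template_round, template_pointed from where it was at the start of the episode below 0.015 m and contact force between picker and template_notched below 0.05 N)) and height (world z) of picker below 0.02 m and linear speed of picker below 0.02 m/s and x of picker in the frame of rack below -0.02 m and contact force between picker and rack below 0.05 N).
It fails at once if a template that does not match was moved more than 15 mm ((horizontal distance between sample_round and sample_mat below 0.03 m and distance of any of template_pointed, template_notched from where it was at the start of the episode above 0.015 m) or (horizontal distance between sample_pointed and sample_mat below 0.03 m and distance of any of template_round, template_notched from where it was at the start of the episode above 0.015 m) or (horizontal distance between sample_notched and sample_mat below 0.03 m and distance of any of template_round, template_pointed from where it was at the start of the episode above 0.015 m)).
It fails at once if the fingers touched a template (contact force between the fingers and template_round above 0.5 N or contact force between the fingers and template_pointed above 0.5 N or contact force between the fingers and template_notched above 0.5 N).
It fails at once if the picker was pushed hard (over 25 N) against the rack (contact force between picker and rack above 25 N).
It fails at once if the pot or the bottle was shifted more than 20 mm or tipped (distance of any of snap_pot, dye_bottle from where it was at the start of the episode above 0.02 m or angle between any of snap_pot, dye_bottle's own z axis and vertical above 0.4 rad).
It also fails if it takes over 59 s, if anything falls off the work surface, if the arm or the gripper's body presses on something with over 40 N, if the wrist force passes 120 N, or if a joint passes its speed limit or range.

## Robot

A 6-joint arm with a two-finger parallel gripper is mounted at the origin on a cart in front of the work surface, level with it; the furniture and walls round the work are solid. World frame = base frame: x ahead of the robot, y to its left, z up, the work surface at z = 0. Lengths are in m, angles in rad, forces in N, time in s.
With the tool pointing down it reaches from about 0.3 to 0.775 m from the base axis. Payload 14.6 kg.
Tool frame: the origin (TCP) lies midway between the tips of the shut fingers; the grasp point (between the pads) lies 19 mm behind it (ctrl.pinch_z is the distance from the TCP to the grasp point, in m); z points along the fingers, y is the line along which they close (so a half turn about z gives the same grasp; the last joint's range is limited). The gripper opens to 94 mm and grips with 3 to 60 N. Pads are 16 mm wide; open, the fingers measure 119 mm over their backs; the gripper's body (75 mm by 177 mm) begins 78 mm behind the grasp point.
Start: joints at [1.262, 0.3, 1.521, -0, 1.321, -0.067], TCP at [0.132, 0.534, 0.176] pointing down, gripper open.
Joint ranges: [-3.03, 3.03], [-0.79, 2.21], [0.23, 2.52], [-1.04, 4.18], [0, 3.07], [-2.55, 2.55]. Speed limits (rad/s): [2.22, 2.22, 2.57, 3.14, 3.14, 3.14].

## Interface

Orientations are given as [roll, pitch, yaw] about the fixed x, y, z axes, in that order (R = Rz(yaw) Ry(pitch) Rx(roll)).
In Python, from station import ctrl gives the robot as it stands.
- The arm moves only by the tool jog_arm, never from a script. Its argument "motion" is a list of rows, each a list of 7 numbers: the shift along the tool's x, y, z in m, then the turn, a rotation vector about the tool's x, y, z in rad, then the opening, from -1 (shut) to 1 (fully open). In form: [[tx, ty, tz, rx, ry, rz, gripper], ...]. A call has 1 to 5 rows; each row shifts and turns the commanded pose from where the row before left it, along the tool's axes as they then stand; what a row does not reach is not made up. A row lasts 1/10 s, in which the tool goes at most 50 mm and 8.59 degrees, less where a joint would pass 70% of its speed; a pose out of reach is approached as far as the arm can. A call is refused whole if a number of a shift passes 0.05 or a number of a turn 0.15, either way. A call with a gripper value outside its range is refused whole. The fingers move at their own pace and stop on an object; "squeeze" is the grip in N (left out, the last holds). Time passes only in rows, so rows that do not move let the fingers close. It gives the time, the measured TCP pose, the force, the opening and the grip force at its end, in the units of the state.
- ctrl.get_obs(): the state, without advancing time (a new reading comes with each control period).
- ctrl.camera(name): name is "side" or "top"; returns the picture (400x640x3 uint8, red, green, blue); there is no depth.
- ctrl.camera_model(name): a dict with "intrinsics" (3x3 intrinsics, pixels), "rvec" (rotation vector, rad) and "tvec" (3), from world to camera coordinates, as OpenCV has them. Camera axes: x right, y down, z forward; pixel columns grow to the right and rows downward; lengths in m; the calibration is good to about 2 mm. A picture is of the moment at which its call begins. camera_model takes no time and is no camera call.
- ctrl.hand_in(): hands the job in; it is judged then, once.
The state is a dict: "time_s": time; "qpos": joint angles; "joint_vel": joint speeds; "tau": joint torques, N m; "ee_pos": TCP position; "eef_rot": TCP orientation; "force": force on the tool from outside, world axes, zero at the start; "moment": the same for the moment, N m; "grip_width": finger opening in m; "grip_force": force on a finger pad.
Only numpy, scipy, OpenCV 4.12 (cv2) and the standard library are available. Lean on these libraries where they do the work, as an engineer would, in place of code of your own. Each camera call takes 0.05 s, during which the arm holds its last target. There are 200 camera calls.

## Working session

There is one attempt and no reset: what is moved stays moved. The work goes in short steps, Python scripts to look and compute and a tool call to move; the robot and the scene stay as the last step left them, time stands still between calls to the robot, and variables do not carry over. Pictures are saved under pics/ and viewed, at most 10 in all, crops included, and the job is handed in when it is done.

Besides the shell and the picture viewer there is one more tool, called as a command line: name --pt "numbers of a row" for each row, then --argument value for the rest. jog_arm: Moves the arm, as the interface text tells. Its arguments: {"type":"object","properties":{"motion":{"type":"array"},"squeeze":{"type":"number"}},"required":["motion"]}

```bash
mkdir -p pics; cat > h.py <<'E'
import numpy as np, cv2
from station import ctrl
def ray(cam,uv):
    m=ctrl.camera_model(cam);K=np.array(m["intrinsics"]);R,_=cv2.Rodrigues(np.array(m["rvec"],float));t=np.array(m["tvec"],float).reshape(3)
    d=R.T@np.linalg.inv(K)@np.array([uv[0],uv[1],1.0]);return -R.T@t,d
def onz(cam,uv,z):
    o,d=ray(cam,uv);return o+d*(z-o[2])/d[2]
def proj(cam,P):
    m=ctrl.camera_model(cam);return cv2.projectPoints(np.array(P,float).reshape(-1,3),np.array(m["rvec"],float),np.array(m["tvec"],float),np.array(m["intrinsics"],float),None)[0].reshape(-1,2)
def snap(cam,name=None):
    im=cv2.cvtColor(np.array(ctrl.camera(cam)),cv2.COLOR_RGB2BGR)
    if name: cv2.imwrite(f"pics/{name}.png",im)
    return im
E
python3 - <<'E'
from h import *
for c in("top","side"):
    snap(c,c+"0"); print(c,ray(c,(320,200)))
print(ctrl.get_obs())
E
```

```text
top (array([0.43187414, 0.22518211, 1.22599   ]), array([ 0.09356762, -0.00405964, -0.99564962]))
side (array([ 0.05086357, -0.67688089,  0.56414919]), array([ 0.44972102,  0.76056556, -0.46838965]))
{'time_s': 0.1, 'qpos': array([ 1.26238314e+00,  3.00398663e-01,  1.52152388e+00, -3.87336195e-05,
        1.32069108e+00, -6.66130958e-02]), 'joint_vel': array([-0.00108186, -0.00116965, -0.00318969, -0.00139643, -0.00060879,
       -0.00078039]), 'tau': array([ 1.64318983e-03, -5.32645476e+01, -3.53285336e+01,  7.09679537e-02,
        2.35953648e-02, -5.08026960e-05]), 'ee_pos': array([0.13163763, 0.53374002, 0.17525027]), 'eef_rot': array([-3.14057144e+00, -3.05247754e-05,  2.89980216e+00]), 'force': array([ 0.30548384,  0.23250624, -0.2483001 ]), 'moment': array([-0.02580776,  0.05082488,  0.04818167]), 'grip_force': 0.0, 'grip_width': 0.09365324956461121}
```

View pics/top0.png

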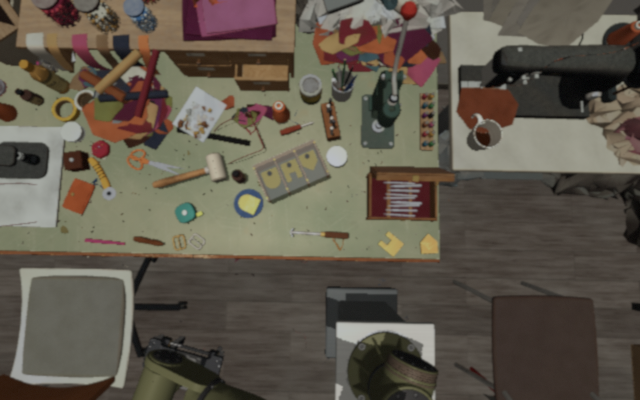

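View pics/side0.png

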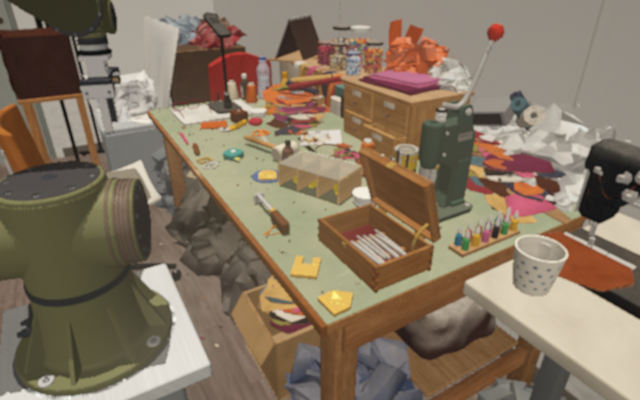

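The samples at front right, pixels (390,243) and (429,243), are notched and pointed, so the one on the mat (248,204) should be round. The picker lies at about (293–350, 235) and the rack at about (292,172). Next I'll zoom in.

```bash
python3 - <<'E'
from h import *
t=cv2.imread("pics/top0.png");s=cv2.imread("pics/side0.png")
a=cv2.resize(t[135:255,225:365],None,fx=5,fy=5,interpolation=cv2.INTER_CUBIC)[:600,:700]
b=cv2.resize(s[140:245,240:380],None,fx=5,fy=5,interpolation=cv2.INTER_CUBIC)
cv2.imwrite("pics/a.png",a);cv2.imwrite("pics/b.png",b)
for uv in [(293,232),(348,235),(292,172)]: print(onz("top",uv,0))
E
```

```text
[0.43789989 0.30833968 0.        ]
[0.43151843 0.12438861 0.        ]
[0.64077592 0.31718509 0.        ]
```

View pics/a.png

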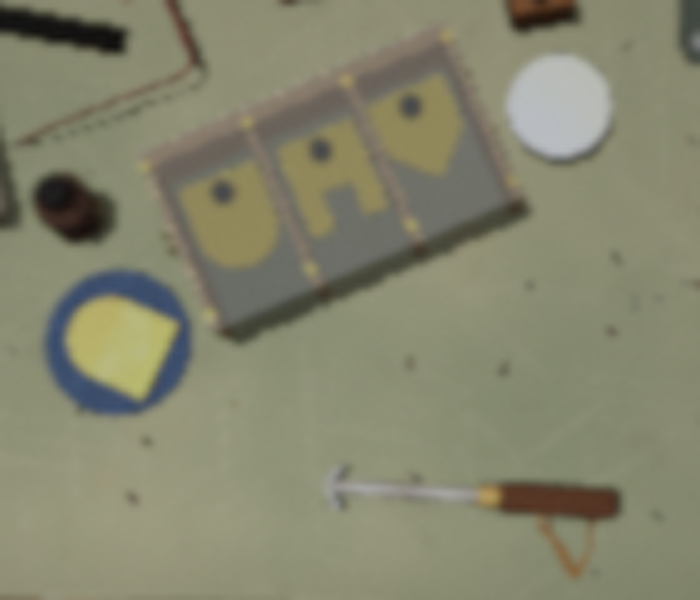

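View pics/b.png

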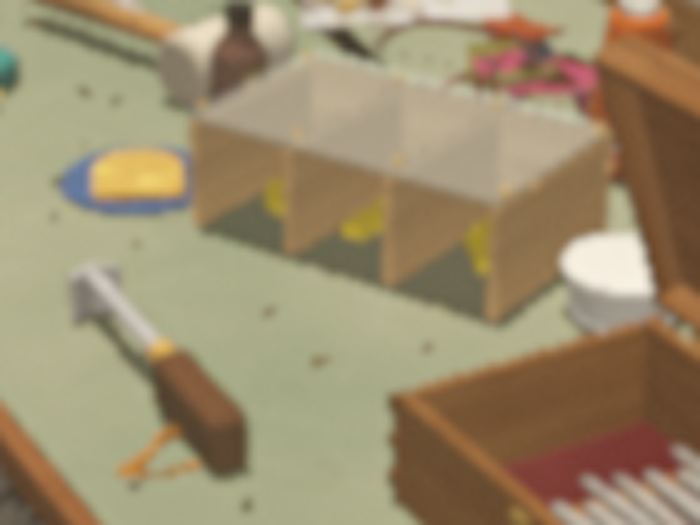

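The mat sample at crop (120,350) is round. The round template is in the left bay (crop 230,220), with its knob at (222,192). The picker has its blade at (335,487) and its handle end at (620,502). Now I'll work out metric poses.

```bash
cat >> h.py <<'E'
def crop2(c): return (225+(c[0]+.5)/5-.5,135+(c[1]+.5)/5-.5)
def rackfit(c4,z=.074):
    W=np.array([onz("top",crop2(c),z)[:2] for c in c4]); L=np.array([[121,105],[121,-105],[3,105],[3,-105]])/1e3
    return W
E
python3 - <<'E'
from h import *
im=cv2.imread("pics/a.png"); hsv=cv2.cvtColor(im,cv2.COLOR_BGR2HSV)
# brass pins
m=cv2.inRange(hsv,(18,60,150),(35,255,255)); n,_,st,ce=cv2.connectedComponentsWithStats(m)
pins=[tuple(ce[i]) for i in range(1,n) if 20<st[i,4]<600]
for i in range(1,n):
    if 20<st[i,4]<600: print("pin",ce[i].round(1),st[i,4],onz("top",crop2(ce[i]),.074).round(4))
# knobs
g=im.max(2)
for c in [(222,192),(320,150),(410,106)]:
    x,y=c; w=g[y-20:y+20,x-20:x+20].astype(float); w=np.clip(w.min()+35-w,0,None)
    yy,xx=np.mgrid[y-20:y+20,x-20:x+20]; k=((w*xx).sum()/w.sum(),(w*yy).sum()/w.sum())
    print("knob",np.round(k,1),onz("top",crop2(k),.026).round(4))
# handle
m=((hsv[...,0]<12)|(hsv[...,0]>170))&(hsv[...,1]>90); m[:440]=0;m[560:]=0;m[:,:485]=0;m[520:]=0
pts=np.argwhere(m)[:,::-1].astype(np.float32); r=cv2.minAreaRect(pts); bp=cv2.boxPoints(r)
print("handle",r); print(np.array([onz("top",crop2(p),.032) for p in bp]).round(4))
# rod/ blade: bright grey
m=((hsv[...,1]<40)&(hsv[...,2]>110)).astype(np.uint8)*255; m[:450]=0; m[530:]=0; m[:,:310]=0; m[:,480:]=0
p=np.argwhere(m)[:,::-1]; print("rod",p.min(0),p.max(0))
rod=p[(p[:,0]>360)]; print(np.polyfit(rod[:,0],rod[:,1],1), "at x=370", onz("top",crop2((370,np.polyval(np.polyfit(rod[:,0],rod[:,1],1),370))),.024), "470",onz("top",crop2((470,np.polyval(np.polyfit(rod[:,0],rod[:,1],1),470))),.024))
bx=p[p[:,0]<360]; 
for y in range(460,520,6):
    q=bx[bx[:,1]==y]
    if len(q): print(y,q[:,0].min(),q[:,0].max())
print("blade front", onz("top",crop2((326,487)),.027))
mb=cv2.inRange(hsv,(100,80,60),(125,255,255)); p=np.argwhere(mb)[:,::-1]; p=p[(p[:,0]<220)&(p[:,1]>250)]
c,rad=cv2.minEnclosingCircle(p.astype(np.float32)); print("mat",c,rad,onz("top",crop2(c),.003))
E
```

```text
pin [447.5  33.8] 89 [0.7295 0.2431 0.074 ]
pin [345.4  79.4] 72 [0.6983 0.3081 0.074 ]
pin [246.  120.6] 59 [0.6701 0.3711 0.074 ]
pin [142.8 165.8] 79 [0.6394 0.4361 0.074 ]
pin [410.6 224.6] 38 [0.6048 0.2641 0.074 ]
pin [207.8 315.1] 98 [0.5443 0.3913 0.074 ]
pin [486.6 495.5] 281 [0.434  0.2124 0.074 ]
knob [222.4 192. ] [0.6314 0.3913 0.026 ]
knob [320.2 150. ] [0.6611 0.3271 0.026 ]
knob [410.4 106. ] [0.6921 0.2677 0.026 ]
handle ((559.3989868164062, 500.5119323730469), (106.22064208984375, 21.371721267700195), 4.573921203613281)
[[0.4269 0.1994 0.032 ]
 [0.4407 0.1986 0.032 ]
 [0.4366 0.1296 0.032 ]
 [0.4228 0.1305 0.032 ]]
rod [319 463] [474 513]
[6.31798691e-02 4.65056572e+02] at x=370 [0.43720608 0.28834453 0.024     ] 470 [0.4343678  0.22274115 0.024     ]
466 331 345
472 325 345
478 321 359
484 319 359
490 320 359
496 322 359
502 326 343
508 328 343
blade front [0.43756272 0.31696341 0.027     ]
mat (119.02539825439453, 343.47882080078125) 70.43193054199219 [0.53091664 0.46047702 0.003     ]
```

jog_arm --pt "-0.038 -0.0287 0 0 0 0 0.5" --pt "-0.038 -0.0287 0 0 0 0 0.5" --pt "-0.038 -0.0287 0 0 0 0 0.5" --pt "-0.038 -0.0287 0 0 0 0 0.5" --pt "-0.038 -0.0287 0 0 0 0 0.5"

```text
time_s: 0.6
ee_pos: [0.2825, 0.3475, 0.1756]
eef_rot: [-3.141, -0.0, 2.9]
force: [0.6, -0.0, 0.5]
grip_width: 0.0708
grip_force: 0.0
```

jog_arm --pt "-0.038 -0.0287 0 0 0 0 0.5" --pt "-0.038 -0.0287 0 0 0 0 0.5" --pt "-0.038 -0.0287 0 0 0 0 0.5" --pt "-0.038 -0.0287 0 0 0 0 0.5" --pt "-0.038 -0.0287 0 0 0 0 0.5"

```text
time_s: 1.1
ee_pos: [0.4328, 0.1625, 0.1757]
eef_rot: [3.142, 0.0, 2.9]
force: [1.0, 0.8, -0.4]
grip_width: 0.0705
grip_force: 0.0
```

jog_arm --pt "0 0 0 0 0 0.138 0.5" --pt "0 0 0 0 0 0.138 0.5" --pt "0 0 0 0 0 0.138 0.5" --pt "0 0 0 0 0 0.138 0.5" --pt "0 0 0 0 0 0.138 0.5"

```text
time_s: 1.6
ee_pos: [0.4318, 0.1643, 0.1755]
eef_rot: [-3.141, -0.0, 2.204]
force: [-0.7, -0.6, -0.4]
grip_width: 0.0704
grip_force: 0.0
```

jog_arm --pt "0 0 0 0 0 0.138 0.5" --pt "0 0 0 0 0 0.138 0.5" --pt "0 0 0 0 0 0.138 0.5" --pt "0 0 0 0 0 0.138 0.5" --pt "0 0 0 0 0 0.138 0.5"

```text
time_s: 2.1
ee_pos: [0.4317, 0.1643, 0.1755]
eef_rot: [-3.141, 0.0, 1.514]
force: [-0.5, -0.3, -0.0]
grip_width: 0.0704
grip_force: 0.0
```

```bash
cat >> h.py <<'E'
def d(tgt,yaw=None):
    o=ctrl.get_obs(); y=o["eef_rot"][2]; w=np.array(tgt)-o["ee_pos"]
    print("t",o["time_s"],"pos",o["ee_pos"].round(4),"rot",o["eef_rot"].round(4),"F",o["force"].round(1),"gw",round(o["grip_width"],4),"gf",round(o["grip_force"],1))
    R=cv2.Rodrigues(np.array([0,0,1.])*y)[0]@np.diag([1,-1,-1])
    print("tool shift",(R.T@w).round(4),"rz",None if yaw is None else round(y-yaw,4))
E
python3 -c "
from h import *
d([.4318,.165,.005],1.518)"
```

```text
t 2.1 pos [0.4317 0.1643 0.1755] rot [-3.1410e+00  2.0000e-04  1.5141e+00] F [-0.5 -0.3 -0. ] gw 0.0704 gf 0.0
tool shift [0.0007 0.     0.1705] rz -0.0039
```

jog_arm --pt "0.0007 0 0.04 0 0 -0.004 0.5" --pt "0 0 0.04 0 0 0 0.5" --pt "0 0 0.04 0 0 0 0.5" --pt "0 0 0.03 0 0 0 0.5" --pt "0 0 0.02 0 0 0 0.5"

```text
time_s: 2.6
ee_pos: [0.4308, 0.1647, 0.0034]
eef_rot: [-3.139, 0.001, 1.524]
force: [0.0, -0.2, -0.0]
grip_width: 0.0704
grip_force: 0.0
```

jog_arm --pt "0 0 0 0 0 0 -1" --pt "0 0 0 0 0 0 -1" --pt "0 0 0 0 0 0 -1" --pt "0 0 0 0 0 0 -1" --pt "0 0 0 0 0 0 -1" --squeeze 50

```text
time_s: 3.1
ee_pos: [0.4323, 0.1652, 0.0065]
eef_rot: [3.14, -0.0, 1.524]
force: [-0.3, 0.3, 0.0]
grip_width: 0.0339
grip_force: 0.0
```

jog_arm --pt "0 0 0 0 0 0 -1" --pt "0 0 0 0 0 0 -1" --pt "0 0 -0.01 0 0 0 -1" --pt "0 0 -0.015 0 0 0 -1" --pt "0 0 -0.015 0 0 0 -1"

```text
time_s: 3.6
ee_pos: [0.4319, 0.165, 0.0468]
eef_rot: [-3.142, 0.0, 1.524]
force: [-0.5, 0.8, -1.1]
grip_width: 0.0006
grip_force: 0.0
```

```bash
python3 - <<'E'
from h import *
s=snap("side");t=snap("top")
a=cv2.resize(s[130:260,215:345],None,fx=3,fy=3,interpolation=cv2.INTER_CUBIC)
b=cv2.resize(t[190:260,270:370],None,fx=4,fy=4,interpolation=cv2.INTER_CUBIC)
o=np.zeros((390,800,3),np.uint8);o[:390,:390]=a;o[:280,395:795]=b;cv2.imwrite("pics/c.png",o)
E
```

```text
(no output)
```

View pics/c.png

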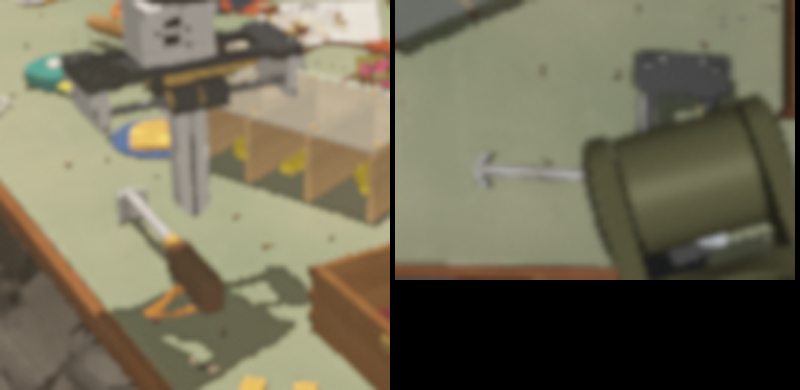

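The fingers shut above the picker, seen in the side crop at (192,212), and it lies unmoved: I lifted before the grip had closed. I'll verify the lateral position with the side view.

```bash
python3 - <<'E'
from h import *
print("tcp proj",proj("side",[.432,.165,.047])," seen",(215+192/3,130+212/3))
for n,p in [("handle rear top c",[.4297,.125,.032]),("front top",[.434,.205,.032]),("front bottom",[.434,.205,0]),("rear bottom",[.4297,.125,0])]:
    q=proj("side",p)[0]; print(n,((q-[215,130])*3).round(0))
im=cv2.imread("pics/c.png");hsv=cv2.cvtColor(im,cv2.COLOR_BGR2HSV)
m=(((hsv[...,0]<12)|(hsv[...,0]>170))&(hsv[...,1]>90)&(hsv[...,2]<140)).astype(np.uint8);m[:235]=0;m[315:]=0;m[:,:160]=0;m[:,235:]=0
p=np.argwhere(m)[:,::-1];print(p.min(0),p.max(0),p.mean(0)); d([.432,.165,.005])
q=proj("side",[.4318,.165,.016])[0];print("expected handle centre",(q-[215,130])*3)
E
```

```text
tcp proj [[279.12975181 210.66600843]]  seen (279.0, 200.66666666666669)
handle rear top c [212. 280.]
front top [175. 237.]
front bottom [177. 269.]
rear bottom [214. 314.]Traceback (most recent call last):
  File "<stdin>", line 7, in <module>
    return umr_minimum(a, axis, None, out, keepdims, initial, where)
ValueError: zero-size array to reduction operation minimum which has no identity
```

```bash
python3 - <<'E'
from h import *
d([.432,.165,.005])
print(ctrl.get_obs()["qpos"].round(3))
print("ray at z .047",onz("side",(279,200.7),.047))
P=[.432,.165]
for z in(.047,.06,.075): print(z,proj("side",P+[z]))
E
```

```text
t 3.7 pos [0.4331 0.1654 0.0478] rot [ 3.1383e+00 -1.1000e-03  1.5238e+00] F [-0.   0.2 -0.9] gw 0.0004 gf 0.0
tool shift [-0.0004 -0.001   0.0428] rz None
[ 0.286  0.266  1.893 -0.     0.979  0.333]
ray at z .047 [0.45436013 0.21234442 0.047     ]
0.047 [[279.12975181 210.66600843]]
0.06 [[278.91570133 206.03056484]]
0.075 [[278.66566451 200.61580691]]
```

jog_arm --pt "0 0 0 0 0 0 0.5" --pt "0 0 0 0 0 0 0.5" --pt "0 0 0 0 0 0 0.5" --pt "0 0 0 0 0 0 0.5" --pt "0 0 0 0 0 0 0.5"

```text
time_s: 4.2
ee_pos: [0.4318, 0.165, 0.0455]
eef_rot: [-3.141, 0.0, 1.524]
force: [-0.1, -0.2, 0.0]
grip_width: 0.0371
grip_force: 0.0
```

jog_arm --pt "0 0 0.012 0 0 0 0.5" --pt "0 0 0.012 0 0 0 0.5" --pt "0 0 0.012 0 0 0 0.5" --pt "0 0 0.006 0 0 0 0.5" --pt "0 0 0 0 0 0 0.5"

```text
time_s: 4.7
ee_pos: [0.4313, 0.1649, 0.0026]
eef_rot: [-3.14, 0.001, 1.524]
force: [0.6, -0.4, 0.1]
grip_width: 0.0702
grip_force: 0.0
```

```bash
python3 - <<'E'
from h import *
d([.432,.165,.005])
s=snap("side"); cv2.imwrite("pics/d.png",cv2.resize(s[160:260,220:320],None,fx=6,fy=6,interpolation=cv2.INTER_CUBIC))
E
```

```text
t 4.7 pos [0.4313 0.1649 0.0026] rot [-3.1396e+00  7.0000e-04  1.5238e+00] F [ 0.6 -0.4  0.1] gw 0.0702 gf 0.0
tool shift [ 0.0002  0.0007 -0.0024] rz None
```

View pics/d.png

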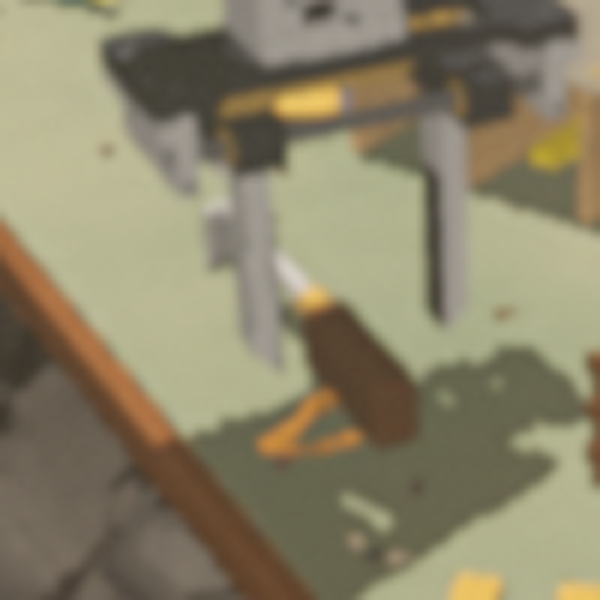

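Both fingertips, crop (275,365) and (440,322), appear about 25 mm higher than the reported TCP. I'll feel downward for the table in small steps.

jog_arm --pt "0 0 0.002 0 0 0 0.5" --pt "0 0 0.002 0 0 0 0.5" --pt "0 0 0.001 0 0 0 0.5"

```text
time_s: 5.05
ee_pos: [0.432, 0.1651, -0.0012]
eef_rot: [3.141, -0.0, 1.524]
force: [0.1, -1.0, 0.3]
grip_width: 0.0704
grip_force: 0.0
```

```bash
python3 - <<'E'
from h import *
d([.432,.165,.005]); print(ctrl.pinch_z)
for c in [(275,365),(440,322)]:
    uv=(220+c[0]/6,160+c[1]/6)
    print([onz("side",uv,z).round(3) for z in (0,.01,.028)])
E
```

```text
t 5.05 pos [ 0.432   0.1651 -0.0012] rot [ 3.1413e+00 -1.0000e-04  1.5238e+00] F [ 0.1 -1.   0.3] gw 0.0704 gf 0.0
tool shift [-0.0001 -0.     -0.0062] rz None
0.0188
[array([0.414, 0.21 , 0.   ]), array([0.407, 0.195, 0.01 ]), array([0.396, 0.166, 0.028])]
[array([0.492, 0.208, 0.   ]), array([0.484, 0.192, 0.01 ]), array([0.47 , 0.164, 0.028])]
```

jog_arm --pt "0 0 0.003 0 0 0 0.5" --pt "0 0 0.003 0 0 0 0.5"

```text
time_s: 5.25
ee_pos: [0.432, 0.1651, -0.0074]
eef_rot: [3.141, -0.0, 1.524]
force: [0.2, -0.3, 0.3]
grip_width: 0.0709
grip_force: 0.0
```

jog_arm --pt "0 0 0.002 0 0 0 0.5" --pt "0 0 0.002 0 0 0 0.5"

```text
time_s: 5.45
ee_pos: [0.4319, 0.165, -0.0115]
eef_rot: [-3.142, 0.0, 1.524]
force: [-0.7, -0.8, 0.6]
grip_width: 0.0707
grip_force: 0.0
```

jog_arm --pt "0 0 0.002 0 0 0 0.5" --pt "0 0 0.002 0 0 0 0.5"

```text
time_s: 5.65
ee_pos: [0.432, 0.1651, -0.0154]
eef_rot: [-3.142, -0.0, 1.524]
force: [0.1, 0.4, 0.1]
grip_width: 0.0706
grip_force: 0.0
```

jog_arm --pt "0 0 0.002 0 0 0 -1" --pt "0 0 0 0 0 0 -1" --pt "0 0 0 0 0 0 -1" --pt "0 0 0 0 0 0 -1" --pt "0 0 0 0 0 0 -1"

```text
time_s: 6.15
ee_pos: [0.432, 0.165, -0.0172]
eef_rot: [3.141, -0.0, 1.524]
force: [-0.5, 0.0, -0.3]
grip_width: 0.0338
grip_force: 0.0
```

jog_arm --pt "0 0 0 0 0 0 -1" --pt "0 0 0 0 0 0 -1" --pt "0 0 0 0 0 0 -1" --pt "0 0 0 0 0 0 -1" --pt "0 0 0 0 0 0 -1" --squeeze 55

```text
time_s: 6.65
ee_pos: [0.432, 0.1651, -0.0172]
eef_rot: [3.141, -0.0, 1.524]
force: [0.3, -0.2, 1.1]
grip_width: 0.0212
grip_force: 55.0
```

jog_arm --pt "0 0 -0.005 0 0 0 -1" --pt "0 0 -0.01 0 0 0 -1" --pt "0 0 -0.01 0 0 0 -1" --pt "0 0 -0.01 0 0 0 -1" --pt "0 0 0 0 0 0 -1"

```text
time_s: 7.15
ee_pos: [0.4328, 0.1653, 0.0195]
eef_rot: [3.139, -0.001, 1.524]
force: [0.1, -0.6, -2.3]
grip_width: 0.0211
grip_force: 55.0
```

jog_arm --pt "0.022 -0.01 0 0 0 0 -1" --pt "0.022 -0.01 0 0 0 0 -1" --pt "0.022 -0.01 0 0 0 0 -1" --pt "0.022 -0.01 0 0 0 0 -1" --pt "0.022 -0.01 0 0 0 0 -1"

```text
time_s: 7.65
ee_pos: [0.3866, 0.2781, 0.0177]
eef_rot: [-3.141, 0.0, 1.524]
force: [-0.3, 0.2, -1.9]
grip_width: 0.0219
grip_force: 55.0
```

jog_arm --pt "0 0 0 0 0 0.11 -1" --pt "0 0 0 0 0 0.11 -1" --pt "0 0 0 0 0 0.11 -1" --pt "0 0 0 0 0 0.11 -1" --pt "0 0 0 0 0 0.11 -1"

```text
time_s: 8.15
ee_pos: [0.387, 0.2772, 0.0176]
eef_rot: [-3.141, 0.0, 0.969]
force: [0.5, 0.0, -1.9]
grip_width: 0.0218
grip_force: 55.0
```

jog_arm --pt "0 0 0 0 0 0.11 -1" --pt "0 0 0 0 0 0.11 -1" --pt "0 0 0 0 0 0.11 -1" --pt "0 0 0 0 0 0.11 -1" --pt "0 0 0 0 0 0.096 -1"

```text
time_s: 8.65
ee_pos: [0.387, 0.2772, 0.0176]
eef_rot: [-3.142, 0.0, 0.433]
force: [0.1, 0.1, -1.8]
grip_width: 0.0216
grip_force: 55.0
```

```bash
python3 - <<'E'
from h import *
d([.3879,.2776,.018],.438)
t=snap("top");s=snap("side")
a=cv2.resize(t[155:255,230:350],None,fx=5,fy=5,interpolation=cv2.INTER_CUBIC)[:500]
b=cv2.resize(s[150:240,220:360],None,fx=3,fy=3,interpolation=cv2.INTER_CUBIC)
cv2.imwrite("pics/e_raw.png",t);cv2.imwrite("pics/e_side.png",s)
o=np.zeros((600,800,3),np.uint8);o[:330,:600]=a[:330];o[330:600,:420]=b;cv2.imwrite("pics/e.png",o)
E
```

```text
t 8.65 pos [0.387  0.2772 0.0176] rot [-3.1416e+00  3.0000e-04  4.3330e-01] F [ 0.1  0.1 -1.8] gw 0.0216 gf 55.0
tool shift [ 0.0009  0.     -0.0004] rz -0.0047
```

View pics/e.png

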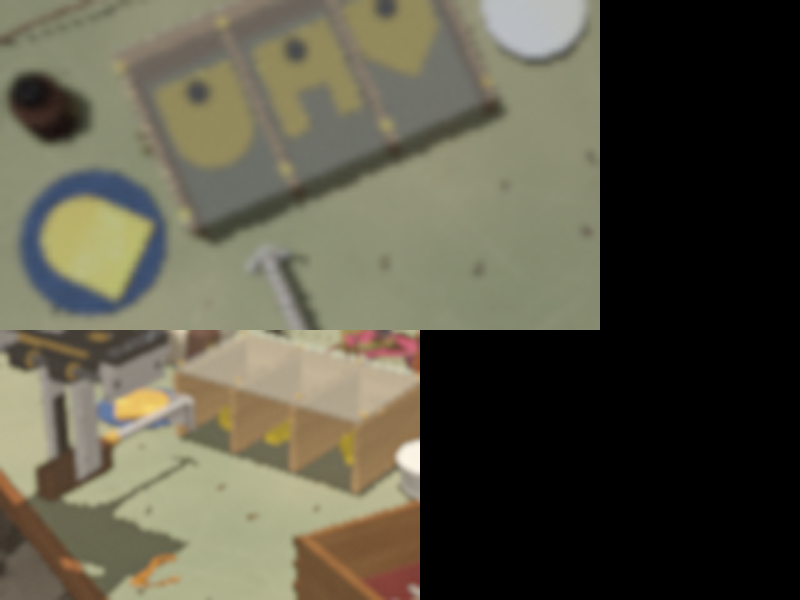

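The picker is held with its rod toward the left bay. The blade apex is at top crop (265,247), and in the side view the blade spans rows 398–432 at column ≈186. I'll triangulate it.

```bash
cat >> h.py <<'E'
O=np.array([.5779,.2893]);Y=.438;RX=np.array([np.cos(Y),np.sin(Y)]);RY=np.array([-np.sin(Y),np.cos(Y)])
def rk(p): p=np.array(p)[:2]-O; return (np.array([p@RX,p@RY])*1e3).round(1)
def wd(x,y): return O+(x*RX+y*RY)/1e3
def tri(a,b):
    A=ray("top",a);B=ray("side",b); s=np.linalg.lstsq(np.c_[A[1],-B[1]],B[0]-A[0],rcond=None)[0]
    p=A[0]+A[1]*s[0];q=B[0]+B[1]*s[1]; return (p+q)/2,np.linalg.norm(p-q)
E
python3 - <<'E'
from h import *
t=cv2.imread("pics/e_raw.png");s=cv2.imread("pics/e_side.png")
a=cv2.resize(t[155:255,230:350],None,fx=5,fy=5,interpolation=cv2.INTER_CUBIC);hsv=cv2.cvtColor(a,cv2.COLOR_BGR2HSV)
m=((hsv[...,1]<45)&(hsv[...,2]>115)).astype(np.uint8);m[:238]=0;m[345:]=0;m[:,:235]=0;m[:,345:]=0
n,l,st,ce=cv2.connectedComponentsWithStats(m);i=1+st[1:,4].argmax();p=np.argwhere(l==i)[:,::-1]
f=lambda c:(230+(c[0]+.5)/5-.5,155+(c[1]+.5)/5-.5)
W=np.array([rk(onz("top",f(c),.061)) for c in p]); print(len(p),W.min(0),W.max(0))
for x0 in np.arange(W[:,0].max()-30,W[:,0].max()+1,3):
    q=W[abs(W[:,0]-x0)<1];print(x0.round(1),q[:,1].min(),q[:,1].max())
print("far rod",[ (x,W[abs(W[:,0]-x)<1][:,1].mean().round(1)) for x in (-50,-60,-70) if (abs(W[:,0]-x)<1).any()])
b=cv2.resize(s[150:200,260:300],None,fx=1,fy=1)
print(tri((283,204.5),(220+188/3,150+68/3)))
ap=onz("top",(283,204.5),.061);
for z in (.033,.062): print(z,proj("side",[ap[0],ap[1],z]))
print("TCP rack",rk([.387,.2772]))
E
```

```text
2918 [-94.2  51.8] [-20.   88.2]
-50.0 65.3 77.6
-47.0 65.5 78.6
-44.0 65.4 78.2
-41.0 65.8 79.0
-38.0 65.1 86.8
-35.0 51.8 87.6
-32.0 52.5 88.2
-29.0 53.5 86.9
-26.0 58.5 83.7
-23.0 61.3 78.7
-20.0 65.7 73.4
far rod [(-50, np.float64(71.6)), (-60, np.float64(71.2)), (-70, np.float64(71.8))]
(array([0.52561521, 0.3381225 , 0.06056672]), np.float64(0.002265352737450446))
0.033 [[282.2238149  181.45092165]]
0.062 [[281.84795913 172.26073051]]
TCP rack [-178.   70.]
```

jog_arm --pt "0.02 0 0 0 0 -0.004 -1" --pt "0.02 0 0 0 0 0 -1" --pt "0.02 0 0 0 0 0 -1" --pt "0.02 0 0 0 0 0 -1" --pt "0 0 0 0 0 0 -1"

```text
time_s: 9.25
ee_pos: [0.4608, 0.3119, 0.0176]
eef_rot: [-3.142, -0.001, 0.444]
force: [0.6, -0.2, -1.1]
grip_width: 0.0216
grip_force: 55.0
```

jog_arm --pt "0.015 0 0 0 0 0 -1" --pt "0.015 0 0 0 0 0 -1" --pt "0.01 0 0 0 0 0 -1" --pt "0.006 0 0 0 0 0 -1" --pt "0 0 0 0 0 0 -1"

```text
time_s: 9.75
ee_pos: [0.5009, 0.331, 0.0175]
eef_rot: [3.142, 0.0, 0.443]
force: [-0.0, 0.4, -2.0]
grip_width: 0.0215
grip_force: 55.0
```

```bash
python3 - <<'E'
from h import *
d([*wd(-49,70),.018],.438); print(rk(ctrl.get_obs()["ee_pos"]))
t=snap("top")
cv2.imwrite("pics/f_raw.png",t); cv2.imwrite("pics/f.png",cv2.resize(t[155:215,245:325],None,fx=8,fy=8,interpolation=cv2.INTER_CUBIC))
E
```

```text
t 9.75 pos [0.5009 0.331  0.0175] rot [3.1416e+00 4.0000e-04 4.4300e-01] F [-0.   0.4 -2. ] gw 0.0215 gf 55.0
tool shift [ 0.003   0.0004 -0.0005] rz 0.005
[-52.   70.4]
```

View pics/f.png

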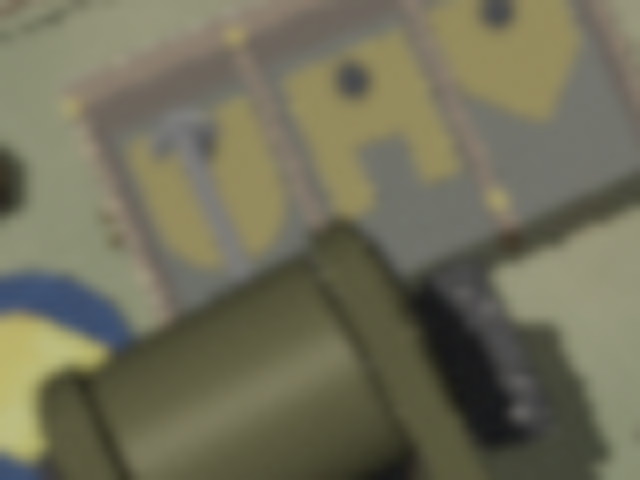

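The blade apex at (180,112) is over the round template just behind its knob (knob dark at 205,140). I'll advance 4 mm and lower while watching the force.

jog_arm --pt "0.003 0 0 0 0 0.003 -1" --pt "0.001 0 0 0 0 0 -1" --pt "0 0 0.003 0 0 0 -1" --pt "0 0 0.003 0 0 0 -1" --pt "0 0 0 0 0 0 -1"

```text
time_s: 10.3
ee_pos: [0.5044, 0.3326, 0.0111]
eef_rot: [3.142, 0.001, 0.439]
force: [-0.9, 0.7, -1.2]
grip_width: 0.0217
grip_force: 55.0
```

jog_arm --pt "0 0 0.003 0 0 0 -1" --pt "0 0 0.003 0 0 0 -1" --pt "0 0 0 0 0 0 -1"

```text
time_s: 10.6
ee_pos: [0.5047, 0.3328, 0.0054]
eef_rot: [3.142, 0.0, 0.439]
force: [0.7, -0.2, -1.1]
grip_width: 0.0221
grip_force: 55.0
```

```bash
python3 - <<'E'
from h import *
d([*wd(-48,70),-.006],.438); print(rk(ctrl.get_obs()["ee_pos"]))
im=cv2.imread("pics/f_raw.png");f=lambda c:(245+(c[0]+.5)/8-.5,155+(c[1]+.5)/8-.5)
print("apex",rk(onz("top",f((180,110)),.061)),"knob2",rk(onz("top",f((352,79)),.026)))
E
```

```text
t 10.6 pos [0.5047 0.3328 0.0054] rot [3.1416 0.     0.4388] F [ 0.7 -0.2 -1.1] gw 0.0221 gf 55.0
tool shift [-0.0002  0.0004  0.0114] rz 0.0008
[-47.8  70.4]
apex [101.2  67.7] knob2 [92. -1.]
```

jog_arm --pt "0 0 0.003 0 0 0 -1" --pt "0 0 0.003 0 0 0 -1" --pt "0 0 0 0 0 0 -1"

```text
time_s: 10.9
ee_pos: [0.5053, 0.333, -0.0001]
eef_rot: [-3.142, -0.001, 0.439]
force: [2.8, 0.6, 1.6]
grip_width: 0.0217
grip_force: 55.0
```

jog_arm --pt "0 0 0.002 0 0 0 -1" --pt "0 0 0.002 0 0 0 -1" --pt "0 0 0 0 0 0 -1"

```text
time_s: 11.2
ee_pos: [0.5041, 0.3325, -0.005]
eef_rot: [3.141, 0.002, 0.439]
force: [0.7, 1.3, -0.6]
grip_width: 0.0216
grip_force: 55.0
```

jog_arm --pt "-0.003 0 0 0 0 0 -1" --pt "-0.003 0 0 0 0 0 -1" --pt "-0.003 0 0 0 0 0 -1" --pt "-0.003 0 0 0 0 0 -1" --pt "-0.003 0 0 0 0 0 -1"

```text
time_s: 11.7
ee_pos: [0.4908, 0.3263, -0.0043]
eef_rot: [3.142, 0.0, 0.439]
force: [1.1, -0.1, -1.5]
grip_width: 0.0215
grip_force: 55.0
```

jog_arm --pt "-0.006 0 0 0 0 0 -1" --pt "-0.006 0 0 0 0 0 -1" --pt "-0.006 0 0 0 0 0 -1" --pt "-0.006 0 0 0 0 0 -1" --pt "-0.006 0 0 0 0 0 -1"

```text
time_s: 12.2
ee_pos: [0.4635, 0.3134, -0.0042]
eef_rot: [3.142, 0.0, 0.439]
force: [-0.3, 1.4, -1.2]
grip_width: 0.0213
grip_force: 55.0
```

```bash
cat >> h.py <<'E'
def tmpl():
    t=snap("top"); hsv=cv2.cvtColor(t,cv2.COLOR_BGR2HSV); m=cv2.inRange(hsv,(20,85,90),(33,255,255))
    n,l,st,ce=cv2.connectedComponentsWithStats(m)
    for i in range(1,n):
        if st[i,4]>30:
            r=rk(onz("top",ce[i],.008))
            if -250<r[0]<120 and abs(r[1])<130: print("yellow",r,st[i,4])
    return t
E
python3 - <<'E'
from h import *
d([*wd(-48,70),-.006],.438); print(rk(ctrl.get_obs()["ee_pos"])); tmpl()
E
```

```text
t 12.2 pos [ 0.4635  0.3134 -0.0042] rot [3.1416 0.     0.4388] F [-0.3  1.4 -1.2] gw 0.0213 gf 55.0
tool shift [0.0454 0.0004 0.0018] rz 0.0008
[-93.4  70.4]
yellow [ 81.7 -68.7] 175
yellow [77.4 -0.8] 174
yellow [24.4 55.4] 87
yellow [24.3 88.1] 74
```

jog_arm --pt "-0.01 0 0 0 0 0 -1" --pt "-0.01 0 0 0 0 0 -1" --pt "-0.01 0 0 0 0 0 -1" --pt "-0.01 0 0 0 0 0 -1" --pt "-0.01 0 0 0 0 0 -1"

```text
time_s: 12.75
ee_pos: [0.4179, 0.292, -0.0042]
eef_rot: [3.142, -0.0, 0.439]
force: [1.2, -0.1, -1.2]
grip_width: 0.0216
grip_force: 55.0
```

jog_arm --pt "-0.01 0 0 0 0 0 -1" --pt "-0.01 0 0 0 0 0 -1" --pt "-0.01 0 0 0 0 0 -1" --pt "-0.01 0 0 0 0 0 -1" --pt "-0.008 0 0 0 0 0 -1"

```text
time_s: 13.25
ee_pos: [0.3745, 0.2717, -0.0042]
eef_rot: [-3.142, 0.0, 0.439]
force: [0.5, -0.2, -0.8]
grip_width: 0.0215
grip_force: 55.0
```

jog_arm --pt "-0.003 0 0 0 0 0 -1" --pt "0 0 0 0 0 0 -1"

```text
time_s: 13.45
ee_pos: [0.3723, 0.2706, -0.0042]
eef_rot: [-3.142, 0.0, 0.439]
force: [-0.2, 0.0, -1.9]
grip_width: 0.0218
grip_force: 55.0
```

```bash
python3 - <<'E'
from h import *
d([*wd(-195,70),-.006],.438); print(rk(ctrl.get_obs()["ee_pos"])); t=tmpl();s=snap("side")
o=np.zeros((600,800,3),np.uint8)
o[:300,:600]=cv2.resize(t[170:230,240:360],None,fx=5,fy=5,interpolation=cv2.INTER_CUBIC)
o[300:,:600]=cv2.resize(s[145:245,200:400],None,fx=3,fy=3,interpolation=cv2.INTER_CUBIC);cv2.imwrite("pics/g.png",o)
E
```

```text
t 13.45 pos [ 0.3723  0.2706 -0.0042] rot [-3.1416e+00  2.0000e-04  4.3890e-01] F [-0.2  0.  -1.9] gw 0.0218 gf 55.0
tool shift [-0.0009  0.0003  0.0018] rz 0.0009
[-194.1   70.3]
yellow [ 81.5 -68.6] 171
yellow [77.1 -0.6] 172
yellow [-72.6  55. ] 113
yellow [-73.2  88.8] 91
```

View pics/g.png

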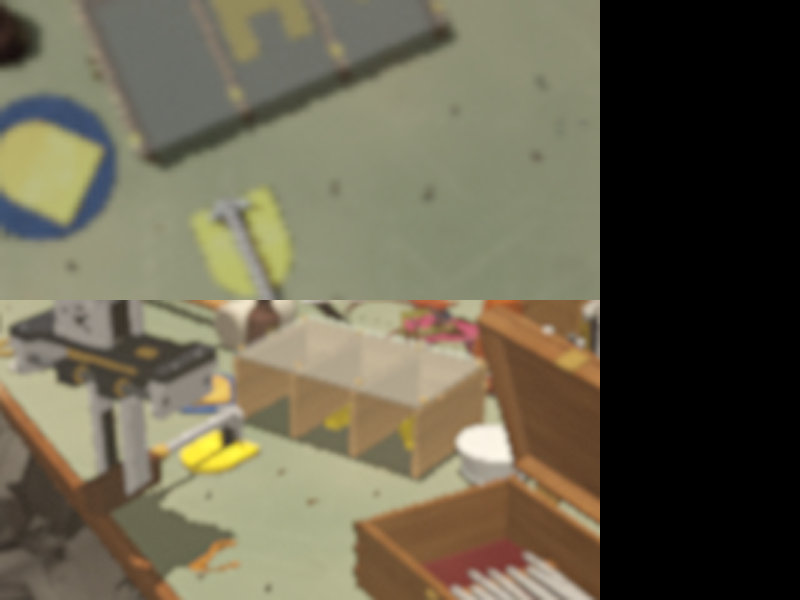

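The template lies flat in front of the rack, at crop (240,240). The handle is near the table edge, so I'll lift, move right, and turn to a safe laying-down spot.

jog_arm --pt "0.004 0 0 0 0 0 -1" --pt "0 0 -0.01 0 0 0 -1" --pt "0 0 -0.02 0 0 0 -1" --pt "0 0 -0.02 0 0 0 -1" --pt "0 0 -0.01 0 0 0 -1"

```text
time_s: 14.05
ee_pos: [0.3769, 0.2729, 0.0577]
eef_rot: [-3.141, -0.002, 0.439]
force: [-0.1, 0.0, -1.9]
grip_width: 0.0212
grip_force: 55.0
```

jog_arm --pt "-0.005 0.032 0 0 0 0 -1" --pt "-0.005 0.032 0 0 0 0 -1" --pt "-0.005 0.032 0 0 0 0 -1" --pt "-0.005 0.032 0 0 0 0 -1" --pt "-0.006 0.032 0 0 0 0 -1"

```text
time_s: 14.55
ee_pos: [0.4209, 0.1153, 0.0559]
eef_rot: [3.142, -0.0, 0.439]
force: [-0.4, 1.3, -2.0]
grip_width: 0.0215
grip_force: 55.0
```

jog_arm --pt "0 0 0 0 0 -0.132 -1" --pt "0 0 0 0 0 -0.132 -1" --pt "0 0 0 0 0 -0.132 -1" --pt "0 0 0 0 0 -0.132 -1" --pt "0 0 0 0 0 -0.132 -1"

```text
time_s: 15.05
ee_pos: [0.4206, 0.1165, 0.0558]
eef_rot: [-3.142, 0.0, 1.104]
force: [-0.3, 0.7, -1.6]
grip_width: 0.0212
grip_force: 55.0
```

```bash
python3 -c "
from h import *
d([.42,.115,-.0165],1.1); tmpl()"
```

```text
t 15.05 pos [0.4206 0.1165 0.0558] rot [-3.1415e+00  1.0000e-04  1.1041e+00] F [-0.3  0.7 -1.6] gw 0.0212 gf 55.0
tool shift [-0.0016  0.0001  0.0723] rz 0.0041
yellow [ 81.3 -68.4] 171
yellow [77.2 -0.4] 175
yellow [-71.2  71.1] 294
```

jog_arm --pt "0 0 0.02 0 0 0 -1" --pt "0 0 0.02 0 0 0 -1" --pt "0 0 0.02 0 0 0 -1" --pt "0 0 0.008 0 0 0 -1" --pt "0 0 0 0 0 0 -1"

```text
time_s: 15.6
ee_pos: [0.4201, 0.1165, -0.0128]
eef_rot: [-3.14, 0.001, 1.097]
force: [0.5, 0.5, 0.0]
grip_width: 0.0218
grip_force: 55.0
```

jog_arm --pt "0 0 0.002 0 0 0 -1" --pt "0 0 0.002 0 0 0 -1" --pt "0 0 0 0 0 0 -1"

```text
time_s: 15.9
ee_pos: [0.4209, 0.1166, -0.0159]
eef_rot: [3.141, -0.0, 1.099]
force: [-0.7, -0.8, -2.1]
grip_width: 0.0219
grip_force: 55.0
```

jog_arm --pt "0 0 0 0 0 0 0.3" --pt "0 0 0 0 0 0 0.3" --pt "0 0 0 0 0 0 0.3" --pt "0 0 0 0 0 0 0.3" --pt "0 0 0 0 0 0 0.3"

```text
time_s: 16.4
ee_pos: [0.4206, 0.1166, -0.0162]
eef_rot: [3.142, -0.0, 1.099]
force: [-1.2, -0.4, 0.2]
grip_width: 0.0582
grip_force: 0.0
```

jog_arm --pt "0 0 0 0 0 0 0.3" --pt "0 0 -0.01 0 0 0 0.3" --pt "0 0 -0.02 0 0 0 0.3" --pt "0 0 -0.03 0 0 0 0.3" --pt "0 0 -0.03 0 0 0 0.3"

```text
time_s: 16.9
ee_pos: [0.4204, 0.1165, 0.0754]
eef_rot: [-3.141, 0.0, 1.099]
force: [0.3, 0.4, 0.2]
grip_width: 0.0611
grip_force: 0.0
```

```bash
python3 - <<'E'
from h import *
d([.42,.115,-.0165],1.1); t=tmpl();s=snap("side")
o=np.zeros((600,800,3),np.uint8)
o[:300,:600]=cv2.resize(t[190:250,260:380],None,fx=5,fy=5,interpolation=cv2.INTER_CUBIC)
o[300:,:600]=cv2.resize(s[145:245,200:400],None,fx=3,fy=3,interpolation=cv2.INTER_CUBIC);cv2.imwrite("pics/i.png",o)
E
```

```text
t 16.9 pos [0.4204 0.1165 0.0754] rot [-3.1414e+00  2.0000e-04  1.0988e+00] F [0.3 0.4 0.2] gw 0.0611 gf 0.0
tool shift [-0.0015  0.0004  0.0919] rz -0.0012
yellow [ 81.6 -68.5] 174
yellow [77.3 -0.8] 173
yellow [-71.3  71.2] 295
```

View pics/i.png

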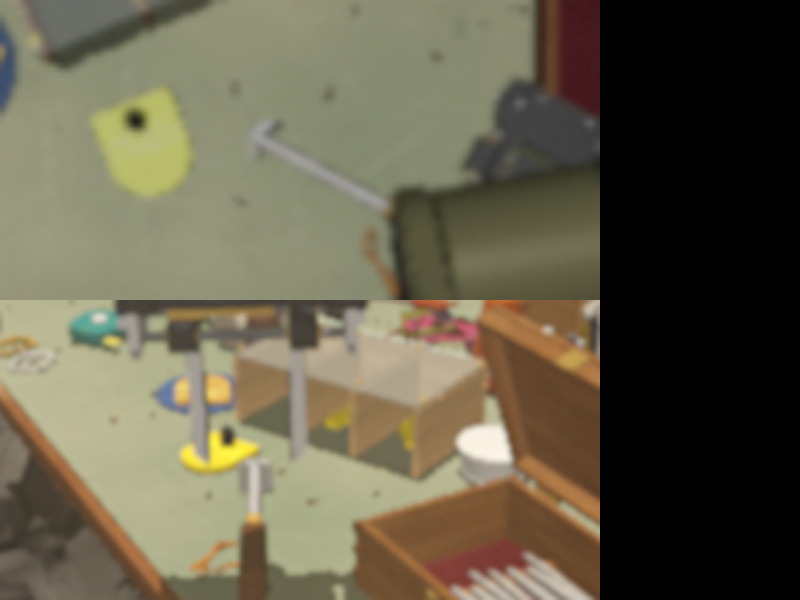

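The round template lies flat in front of the rack, at crop (145,145). The picker rests released beside it, with its blade at (262,135), clear of both the template and the rack.

```bash
python3 -c "
from station import ctrl
print(ctrl.hand_in())"
```

```text
the job is handed in; nothing more can be done
None
```

The round template, matching the sample on the mat, was drawn out with the picker and lies flat about 71 mm in front of the rack; the picker is laid down clear of it and released, and the job is handed in (no verdict was returned).

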